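# Clamp the culture dish to its click

### The arm

A 7-joint arm with a two-finger parallel gripper is mounted at the origin on the work surface. World frame = base frame: x ahead of the robot, y to its left, z up, the work surface at z = 0. Lengths are in m, angles in rad, forces in N, time in s.
With the tool pointing down it reaches from about 0.35 to 0.9 m from the base axis. Payload 8.1 kg.
Tool frame: the origin (TCP) lies at the very end of the fingers, on their centre line; the grasp point (between the pads) lies 19 mm behind it; z points along the fingers, y is the line along which they close (so a half turn about z gives the same grasp; the last joint's range is limited). The gripper opens to 92 mm and grips with 3 to 60 N. Pads are 19 mm wide; open, the fingers measure 130 mm over their backs; the gripper's body (75 mm by 190 mm) begins 47 mm behind the grasp point.
Start: joints at [1.126, 0.434, 0.025, 1.573, -0.012, 1.134, -0.075], TCP at [0.209, -0.589, 0.227] pointing down, gripper open.
Joint ranges: [-2.62, 2.62], [-0.44, 2.09], [-1.27, 1.32], [0.08, 2.57], [-1.32, 4.46], [0.12, 2], [-2.74, 2.74]. Speed limits (rad/s): [2.22, 2.22, 3.01, 3.01, 3.14, 3.14, 3.14].

### API

Orientations are given as a rotation vector (axis times angle).
In Python, from rig import monitor, viewer, finish_job gives the robot as it stands.
- The arm moves only by the tool jog_arm, never from a script. Its argument "deltas" is a list of rows, each an object with "translation": the shift along the world's x, y, z in cm, a list of three; "roll": the turn about the world's z in rad. In form: [{"translation": [tx, ty, tz], "roll": roll}, ...]. A call has 1 to 20 rows; each row is the pose to reach, as a shift and turn from the pose commanded when the call began; what a row does not reach only later rows make up. A row lasts 1/12 s, in which the tool goes at most 41.7 mm and 7.16 degrees, less where a joint would pass 70% of its speed; a pose out of reach is approached as far as the arm can. A call with a gripper value outside its range is refused whole. "jaw" is the opening in per cent of the stroke, from 0 (shut) to 100 (fully open), set as the call begins (left out, the last holds). The fingers move at their own pace and stop on an object; the grip force is fixed at half the most. Time passes only in rows, so rows that repeat a pose let the fingers close. It gives the time, the measured TCP pose, the force, the opening and the grip force at its end, in the units of the state.
- monitor.sense(): the state, without advancing time (a new reading comes with each control period).
- viewer.camera(name): name is "scene" or "top"; returns a dict with "img" (384x512x3 uint8, red, green, blue), "range_z" (384x512 float32, m along the optical axis (not along the pixel's ray), 0 where there is no reading), "mtx" (3x3 intrinsics, pixels), "rvec" (rotation vector, rad) and "tvec" (3), from world to camera coordinates, as OpenCV has them. Camera axes: x right, y down, z forward; pixel columns grow to the right and rows downward; lengths in m; the calibration is good to about 2 mm. A picture is of the moment at which its call begins.
- finish_job(): hands the job in; it is judged then, once.
The state is a dict: "time_s": time; "qpos": joint angles; "joint_vel": joint speeds; "tau": joint torques, N m; "eef_pos": TCP position; "tcp_rot": TCP orientation; "wrist_force": force on the tool from outside, world axes, zero at the start; "ft_torque": the same for the moment, N m; "opening": finger opening in m; "gripper_force": force on a finger pad.
Only numpy, scipy, OpenCV 4.12 (cv2) and the standard library are available. Lean on these libraries where they do the work, as an engineer would, in place of code of your own. Each camera call takes 0.05 s, during which the arm holds its last target. There are 200 camera calls.

### The job

Tighten the orange knob on the holder that carries the glass dish: turn it clockwise, seen from above, until the clamp arm bears on the dish and the knob's torque clutch clicks over at least once (a click every 15 degrees), then stop, within three clicks, and let go. Leave the blue knob of the empty holder alone.

Things in the scene. Friction and masses are not known exactly. Their poses are not given: they have to be found in the camera images.
- orange_grip (a point): Orange knob on the fixed holder with the glass dish (60 across, 28.5 mm high with its plate, centre 78 mm from the knob's axis). A disc 46 mm across, 31.5-39.5 mm above the bench, carries an upright grip bar 42 long, 16 thick, top at 71.5 mm: pinch it from above across its thickness. Point: on the vertical turning axis, in the bar, 60 mm above the bench; x along the bar, y across it, z up.
- orange_dog (a joint): Dark steel clamp arm under the orange knob, rad, growing clockwise seen from above. It starts between 0 and 0.4 and turns with the knob, lightly (0.05 N m), until at 0.8 its rubber roller bears on the side of the dish and it stops dead.
- orange_clutch (a joint): Slip of the orange knob clockwise over its clamp arm, rad: 0 while the arm turns with it; once the arm bears on the dish the clutch slips at a steady 0.2 N m and this grows, one click every 0.26 rad (15 degrees). It stays where it is left. White marks on the knob's disc and on the 60 mm steel flange below it line up at 0 and part as it slips.
- blue_roller (a point): Rubber roller (14 mm across) at the end of the clamp arm of the other holder: same build, with a blue knob and no dish. Point: its centre, 55 mm from the blue knob's axis, 23 mm above the bench; it moves if the blue knob is turned. Leave alone.
Not all that is in view belongs to the job. What is shaped like the part that bears orange_grip but purple or red is not meant.

How it is judged:
By the outcome, as a careful person would: the job done as asked, in the order asked, and still so for the second after the job is handed in, with the robot touching nothing.
It also fails if it takes over 40 s, if anything falls off the work surface, if the arm or the gripper's body presses on something with over 40 N, if the wrist force passes 120 N, or if a joint passes its speed limit or range.

## Working session

There is one attempt and no reset: what is moved stays moved. The work goes in short steps, Python scripts to look and compute and a tool call to move; the robot and the scene stay as the last step left them, time stands still between calls to the robot, and variables do not carry over. Pictures are saved under pics/ and viewed, at most 10 in all, crops included, and the job is handed in when it is done.

Besides the shell and the picture viewer there is one more tool, called after ">>>" as a command line: name --argument value ..., lists and objects as JSON in quotes. jog_arm: Moves the arm, as the interface text tells. Its arguments: {"type":"object","properties":{"deltas":{"type":"array"},"jaw":{"type":"number"}},"required":["deltas"]}

```bash
mkdir -p pics; cat > h.py <<'E'
import numpy as np, cv2, pickle
from rig import monitor, viewer, finish_job
def cam(n):
    c=viewer.camera(n); pickle.dump(c,open(f'{n}.pkl','wb')); return c
def load(n): return pickle.load(open(f'{n}.pkl','rb'))
def plane(c,uv,z):
    uv=np.asarray(uv,float).reshape(-1,2)
    R=cv2.Rodrigues(np.array(c['rvec'],float))[0]; t=np.array(c['tvec'],float).reshape(3)
    d=np.c_[uv,np.ones(len(uv))]@np.linalg.inv(c['mtx']).T@R
    o=-R.T@t
    return o+d*((z-o[2])/d[:,2])[:,None]
def points(c):
    R=cv2.Rodrigues(np.array(c['rvec'],float))[0]; t=np.array(c['tvec'],float).reshape(3)
    h,w=c['range_z'].shape; u,v=np.meshgrid(np.arange(w),np.arange(h))
    d=np.stack([u,v,np.ones_like(u)],-1)@np.linalg.inv(c['mtx']).T*c['range_z'][...,None]
    return (d-t)@R
def proj(c,P): return cv2.projectPoints(np.array(P,float).reshape(-1,1,3),np.array(c['rvec'],float),np.array(c['tvec'],float),np.array(c['mtx'],float),None)[0].reshape(-1,2)
E
python3 - <<'E'
from h import *
for n in('scene','top'):
    c=cam(n); cv2.imwrite(f'pics/{n}0.png',c['img'][...,::-1])
    hsv=cv2.cvtColor(c['img'],cv2.COLOR_RGB2HSV); P=points(c)
    m=cv2.inRange(hsv,(6,120,80),(22,255,255))
    k,l,s,ce=cv2.connectedComponentsWithStats(m)
    for i in range(1,k):
        if s[i,4]>30: print(n,s[i],ce[i].round(1),np.median(P[l==i],0).round(3))
s=monitor.sense();print(s)
E
```

```text
scene [209 138  19  22 224] [217.5 150.5] [ 0.309 -0.088  0.043]
scene [ 89 177  21  25 291] [ 98.2 191.5] [ 0.448 -0.344  0.043]
scene [183 197  23  27 347] [193.8 212.7] [ 0.529 -0.136  0.042]
top [297 146  20  20 281] [306.2 156.7] [ 0.516 -0.135  0.043]
top [390 181  20  20 263] [399.3 191.8] [ 0.431 -0.343  0.059]
top [276 244  22  21 332] [286.8 254.3] [ 0.295 -0.087  0.041]
{'time_s': 0.1, 'qpos': array([ 1.12637413,  0.435175  ,  0.02497166,  1.57395943, -0.01160909,
        1.13399867, -0.07507776]), 'joint_vel': array([-1.78345243e-05, -1.94712236e-03,  2.75529620e-03, -2.07849470e-03,
       -1.45829216e-04,  9.94450927e-04, -1.46953598e-03]), 'tau': array([ 2.73261830e-03, -6.69122529e+01,  9.87694748e-01, -3.15146077e+01,
       -6.06201449e-02,  3.74339777e-02,  1.27298637e-05]), 'eef_pos': array([ 0.20931262, -0.58844631,  0.226028  ]), 'tcp_rot': array([-3.09450313e+00, -5.34017762e-01,  5.54998626e-04]), 'wrist_force': array([-0.90506237, -0.56559365, -0.76282144]), 'ft_torque': array([0.00744984, 0.01455899, 0.02727342]), 'gripper_force': 0.0, 'opening': 0.09191619267225486}
```

View pics/scene0.png

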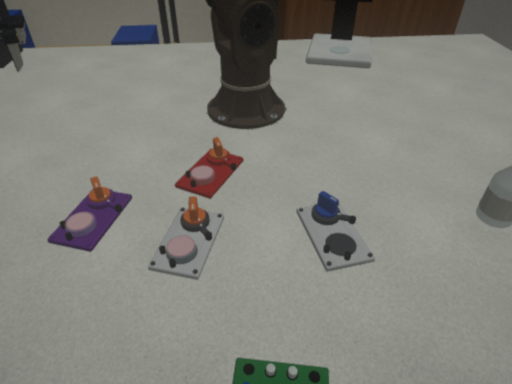

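View pics/top0.png

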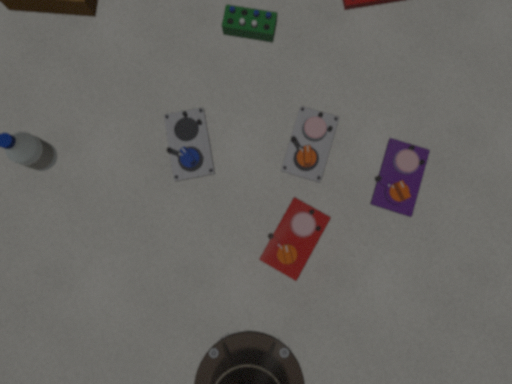

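The candidates are three orange knobs: on the red plate (scene 217,150 / top 287,254), on the purple plate (scene 98,191 / top 399,192) and on the grey plate (scene 194,212 / top 306,157). The blue knob is at top (190,158). By the description the grey plate with the dish is the right one, so I'll check it in a close crop and measure the bar.

```bash
python3 - <<'E'
from h import *
out=[]
for n,(x,y) in (('top',(306,150)),('scene',(194,225))):
    c=load(n); cr=c['img'][y-50:y+50,x-50:x+50,::-1]
    out.append(cv2.convertScaleAbs(cv2.resize(cr,(400,400),interpolation=cv2.INTER_CUBIC),alpha=1.5))
    hsv=cv2.cvtColor(c['img'],cv2.COLOR_RGB2HSV); P=points(c)
    m=cv2.inRange(hsv,(6,120,60),(22,255,255))>0
    w=np.zeros_like(m); w[y-50:y+50,x-50:x+50]=1; 
    Q=P[w&(m)]
    for lo,hi in((.03,.045),(.05,.08),(.066,.078)):
        q=Q[(Q[:,2]>lo)&(Q[:,2]<hi)]
        if len(q)>4:
            (cx,cy),(a,b),an=cv2.minAreaRect((q[:,:2]*1000).astype(np.float32))
            vals,vec=np.linalg.eigh(np.cov(q[:,:2].T))
            print(n,lo,len(q),q.mean(0).round(4),'rect',np.round([cx,cy,a,b,an],1),'axis deg',np.degrees(np.arctan2(vec[1,1],vec[0,1])).round(1),np.sqrt(vals).round(4))
    # plane view
    if n=='top':
        # dish: pinkish component
        d=cv2.inRange(hsv,(0,15,110),(180,90,255)); d[~w.astype(bool)]=0
        d2=(w>0)&(P[...,2]>.02)&(P[...,2]<.034)
        print('h pts',P[d2].mean(0).round(4),d2.sum())
        print('bar zs',np.round(Q[:,2].max(),4))
cv2.imwrite('pics/crop1.png',np.hstack(out))
E
```

```text
top 0.03 160 [ 0.516  -0.1366  0.0392] rect [ 516.3 -138.7   38.1   46.5    3.9] axis deg 91.0 [0.0105 0.0149]
top 0.05 127 [ 0.5142 -0.1375  0.0693] rect [ 517.3 -138.2   37.2   15.8    2. ] axis deg -177.2 [0.005  0.0107]
top 0.066 104 [ 0.5159 -0.1383  0.0715] rect [ 517.6 -138.3   36.6   15.6    2. ] axis deg -175.6 [0.0048 0.0103]
h pts [ 0.5708 -0.1523  0.0291] 794
bar zs 1.0089
scene 0.03 177 [ 0.5247 -0.1367  0.0393] rect [ 520.1 -137.6   39.4   45.3    7.5] axis deg 106.4 [0.0107 0.014 ]
scene 0.05 151 [ 0.527  -0.137   0.0658] rect [ 520.4 -138.1   39.    15.7    1. ] axis deg 178.6 [0.0047 0.012 ]
scene 0.066 95 [ 0.5223 -0.1372  0.0712] rect [ 5.202e+02 -1.373e+02  3.870e+01  1.390e+01  5.000e-01] axis deg -178.9 [0.0045 0.012 ]
```

View pics/crop1.png

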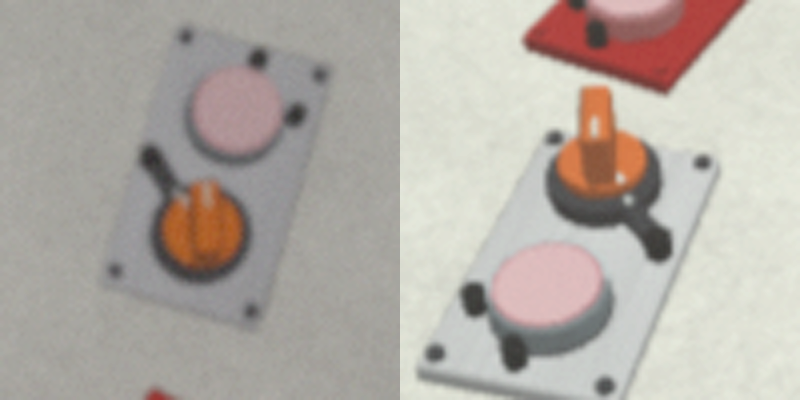

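Crop: the grey plate holds the dish (top 315,128), with a dark clamp arm running up-left from the orange knob (top 306,157) to its roller (top 294,139). This is the right holder. Next I'll move above it and check the arm's start angle.

>>> jog_arm --deltas '[{"translation": [2,2.8,0],"roll": -0.02},{"translation": [4,5.6,0],"roll": -0.04},{"translation": [6,8.5,0],"roll": -0.06},{"translation": [8,11.5,0],"roll": -0.08},{"translation": [10,14.5,0],"roll": -0.1},{"translation": [12,17.5,0],"roll": -0.12},{"translation": [14,20.5,0],"roll": -0.14},{"translation": [16,23.5,0],"roll": -0.16},{"translation": [18,26.5,0],"roll": -0.18},{"translation": [20,29.5,0],"roll": -0.2},{"translation": [22,32.5,0],"roll": -0.22},{"translation": [24,35.2,0],"roll": -0.24},{"translation": [26,38,0],"roll": -0.26},{"translation": [28,40.8,0],"roll": -0.28},{"translation": [29.5,43,0],"roll": -0.295},{"translation": [30.5,44.5,0],"roll": -0.305},{"translation": [30.95,45.1,0],"roll": -0.307},{"translation": [30.95,45.1,0],"roll": -0.307},{"translation": [30.95,45.1,0],"roll": -0.307},{"translation": [30.95,45.1,0],"roll": -0.307}]' --jaw 80

```text
time_s: 1.77
eef_pos: [0.518, -0.1397, 0.2266]
tcp_rot: [3.14, 0.051, -0.001]
wrist_force: [0.1, -1.0, 0.9]
opening: 0.0734
gripper_force: 0.0
```

```bash
python3 - <<'E'
from h import *
c=load('top'); A=np.array([.5185,-.138])
r=plane(c,[(294,139.2)],.028)[0]; d=plane(c,[(315.5,128)],.0285)[0]
k=plane(c,[(306.4,157.5)],.0395)[0]
for nm,ax in(('avg',A),('top',k[:2])):
  ar=np.degrees(np.arctan2(*(r[:2]-ax)[::-1])); ad=np.degrees(np.arctan2(*(d[:2]-ax)[::-1]))
  print(nm,ax,'roller',r,np.hypot(*(r[:2]-ax)),ar,'dish',d,np.hypot(*(d[:2]-ax)),ad,'dog rad',.8-np.radians(ar-ad-25.6))
s=monitor.sense();print({k:np.round(s[k],4) for k in('time_s','qpos','eef_pos','tcp_rot','wrist_force','ft_torque','opening')})
E
```

```text
avg [ 0.5185 -0.138 ] roller [ 0.5644311  -0.11145013  0.028     ] 0.05305244524942266 30.029498266512363 dish [ 0.59111348 -0.16310617  0.0285    ] 0.07683122280926163 -19.072870326326928 dog rad 0.38980628603764783
top [ 0.51705461 -0.13851102] roller [ 0.5644311  -0.11145013  0.028     ] 0.054560275944928883 29.734501541926075 dish [ 0.59111348 -0.16310617  0.0285    ] 0.07803612313831182 -18.371467449852847 dog rad 0.4071967397417092
{'time_s': np.float64(1.7667), 'qpos': array([ 0.2919,  0.3019, -0.1651,  1.7778,  0.0568,  1.0672, -1.4314]), 'eef_pos': array([ 0.518 , -0.1397,  0.2266]), 'tcp_rot': array([ 3.1404e+00,  5.1400e-02, -1.4000e-03]), 'wrist_force': array([ 0.1463, -1.0073,  0.9012]), 'ft_torque': array([ 0.041 , -0.0161, -0.0175]), 'opening': np.float64(0.0734)}
```

The clamp arm starts at about 0.39, so I need about 0.41 rad to reach contact plus about 0.45 of slip. q7 has room for that (it decreases from -1.43). Descending and gripping now.

>>> jog_arm --deltas '[{"translation": [0.05,0.13,-3],"roll": 0},{"translation": [0.05,0.13,-6],"roll": 0},{"translation": [0.05,0.13,-9],"roll": 0},{"translation": [0.05,0.13,-12],"roll": 0},{"translation": [0.05,0.13,-14],"roll": 0},{"translation": [0.05,0.13,-15.5],"roll": 0},{"translation": [0.05,0.13,-16.7],"roll": 0},{"translation": [0.05,0.13,-17.5],"roll": 0},{"translation": [0.05,0.13,-18.0],"roll": 0},{"translation": [0.05,0.13,-18.0],"roll": 0},{"translation": [0.05,0.13,-18.0],"roll": 0},{"translation": [0.05,0.13,-18.0],"roll": 0}]'

```text
time_s: 2.77
eef_pos: [0.52, -0.1369, 0.0475]
tcp_rot: [3.141, 0.054, 0.002]
wrist_force: [0.7, -0.4, -0.2]
opening: 0.0735
gripper_force: 0.0
```

>>> jog_arm --deltas '[{"translation": [0,0,0],"roll": 0},{"translation": [0,0,0],"roll": 0},{"translation": [0,0,0],"roll": 0},{"translation": [0,0,0],"roll": 0},{"translation": [0,0,0],"roll": 0},{"translation": [0,0,0],"roll": 0},{"translation": [0,0,0],"roll": 0},{"translation": [0,0,0],"roll": 0},{"translation": [0,0,0],"roll": 0},{"translation": [0,0,0],"roll": 0}]' --jaw 0

```text
time_s: 3.6
eef_pos: [0.5195, -0.1378, 0.0468]
tcp_rot: [3.14, 0.053, 0.0]
wrist_force: [0.1, -4.5, 0.6]
opening: 0.0158
gripper_force: 30.0
```

```bash
python3 - <<'E'
from h import *
s=monitor.sense();print({k:np.round(s[k],4) for k in('time_s','qpos','eef_pos','tcp_rot','wrist_force','ft_torque','opening','gripper_force')})
E
```

```text
{'time_s': np.float64(3.6), 'qpos': array([ 0.2658,  0.5221, -0.1451,  1.9642,  0.1195,  0.6629, -1.4915]), 'eef_pos': array([ 0.5195, -0.1378,  0.0468]), 'tcp_rot': array([3.1398e+00, 5.3200e-02, 3.0000e-04]), 'wrist_force': array([ 0.0754, -4.4817,  0.5597]), 'ft_torque': array([-1.0508, -0.035 , -0.0092]), 'opening': np.float64(0.0158), 'gripper_force': np.float64(29.9559)}
```

>>> jog_arm --deltas '[{"translation": [0,0,0],"roll": -0.04},{"translation": [0,0,0],"roll": -0.08},{"translation": [0,0,0],"roll": -0.12},{"translation": [0,0,0],"roll": -0.16},{"translation": [0,0,0],"roll": -0.2},{"translation": [0,0,0],"roll": -0.24},{"translation": [0,0,0],"roll": -0.27},{"translation": [0,0,0],"roll": -0.3},{"translation": [0,0,0],"roll": -0.3}]'

```text
time_s: 4.35
eef_pos: [0.5195, -0.138, 0.0468]
tcp_rot: [3.112, -0.42, 0.001]
wrist_force: [0.0, -5.2, 0.1]
opening: 0.0154
gripper_force: 30.0
```

```bash
python3 - <<'E'
from h import *
s=monitor.sense();print({k:np.round(s[k],4) for k in('time_s','qpos','eef_pos','tcp_rot','wrist_force','ft_torque','opening','gripper_force')})
E
```

```text
{'time_s': np.float64(4.35), 'qpos': array([ 0.2049,  0.5176, -0.0621,  1.9695,  0.0527,  0.6555, -1.73  ]), 'eef_pos': array([ 0.5195, -0.138 ,  0.0468]), 'tcp_rot': array([ 3.1119e+00, -4.2010e-01,  7.0000e-04]), 'wrist_force': array([ 0.014 , -5.1728,  0.1109]), 'ft_torque': array([-1.1213, -0.0188, -0.0576]), 'opening': np.float64(0.0154), 'gripper_force': np.float64(29.9584)}
```

>>> jog_arm --deltas '[{"translation": [0,0,0],"roll": -0.04},{"translation": [0,0,0],"roll": -0.08},{"translation": [0,0,0],"roll": -0.12},{"translation": [0,0,0],"roll": -0.16},{"translation": [0,0,0],"roll": -0.2},{"translation": [0,0,0],"roll": -0.24},{"translation": [0,0,0],"roll": -0.24},{"translation": [0,0,0],"roll": -0.24}]'

```text
time_s: 5.02
eef_pos: [0.5195, -0.138, 0.0468]
tcp_rot: [3.04, -0.787, 0.001]
wrist_force: [-0.4, -6.5, -1.2]
opening: 0.0158
gripper_force: 30.0
```

```bash
python3 - <<'E'
from h import *
s=monitor.sense();print({k:np.round(s[k],4) for k in('time_s','qpos','eef_pos','tcp_rot','wrist_force','ft_torque','opening','gripper_force')})
for n in('scene','top'):
    c=cam(n);u,v=proj(c,[.52,-.138,.035])[0].astype(int)
    cr=c['img'][v-50:v+50,u-50:u+50,::-1]
    cv2.imwrite(f'pics/{n}_turn.png',cv2.convertScaleAbs(cv2.resize(cr,(500,500),interpolation=cv2.INTER_CUBIC),alpha=1.5))
E
```

```text
{'time_s': np.float64(5.0167), 'qpos': array([ 1.5650e-01,  5.1580e-01,  3.8000e-03,  1.9738e+00, -6.0000e-04,
        6.5140e-01, -1.9173e+00]), 'eef_pos': array([ 0.5195, -0.138 ,  0.0468]), 'tcp_rot': array([ 3.0399e+00, -7.8710e-01,  1.1000e-03]), 'wrist_force': array([-0.3861, -6.4643, -1.2147]), 'ft_torque': array([-1.1802, -0.0843, -0.0241]), 'opening': np.float64(0.0158), 'gripper_force': np.float64(29.9564)}
```

View pics/scene_turn.png

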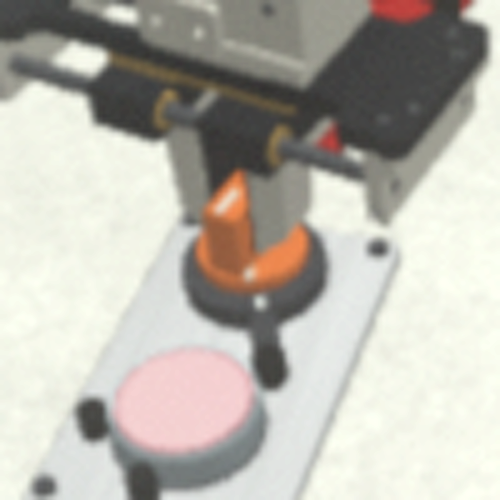

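The picture shows the roller (crop 270,370) close to the dish but perhaps not bearing yet. The white marks (248,272 and 260,300) still look aligned and the torque is low, so I'll continue in small steps with torque readings.

>>> jog_arm --deltas '[{"translation": [0,0,0],"roll": -0.03},{"translation": [0,0,0],"roll": -0.06},{"translation": [0,0,0],"roll": -0.09},{"translation": [0,0,0],"roll": -0.12}]'

```text
time_s: 5.45
eef_pos: [0.5194, -0.1381, 0.0468]
tcp_rot: [2.987, -0.969, 0.001]
wrist_force: [0.3, -5.8, 0.3]
opening: 0.0157
gripper_force: 30.0
```

```bash
python3 - <<'E'
from h import *
s=monitor.sense();print({k:np.round(s[k],4) for k in('qpos','tcp_rot','wrist_force','ft_torque')})
E
```

```text
{'qpos': array([ 0.1321,  0.5155,  0.0371,  1.976 , -0.0277,  0.6501, -2.012 ]), 'tcp_rot': array([ 2.9868e+00, -9.6940e-01,  1.1000e-03]), 'wrist_force': array([ 0.3478, -5.817 ,  0.3033]), 'ft_torque': array([-1.1945, -0.0171,  0.252 ])}
```

>>> jog_arm --deltas '[{"translation": [0,0,0],"roll": -0.03},{"translation": [0,0,0],"roll": -0.06},{"translation": [0,0,0],"roll": -0.09},{"translation": [0,0,0],"roll": -0.12}]'

```text
time_s: 5.78
eef_pos: [0.5194, -0.1381, 0.0468]
tcp_rot: [2.923, -1.147, 0.001]
wrist_force: [0.0, -5.7, -0.7]
opening: 0.0155
gripper_force: 30.0
```

```bash
python3 - <<'E'
from h import *
s=monitor.sense();print({k:np.round(s[k],4) for k in('qpos','tcp_rot','wrist_force','ft_torque')})
for n in('scene',):
    c=cam(n);u,v=proj(c,[.52,-.138,.035])[0].astype(int)
    cr=c['img'][v-20:v+40,u-30:u+30,::-1]
    cv2.imwrite(f'pics/{n}_turn2.png',cv2.convertScaleAbs(cv2.resize(cr,(600,600),interpolation=cv2.INTER_CUBIC),alpha=1.5))
E
```

```text
{'qpos': array([ 0.1075,  0.5157,  0.0705,  1.9782, -0.0549,  0.649 , -2.1058]), 'tcp_rot': array([ 2.9233e+00, -1.1467e+00,  1.3000e-03]), 'wrist_force': array([ 0.029 , -5.6815, -0.681 ]), 'ft_torque': array([-1.3119e+00, -1.0000e-04,  1.9100e-01])}
```

View pics/scene_turn2.png

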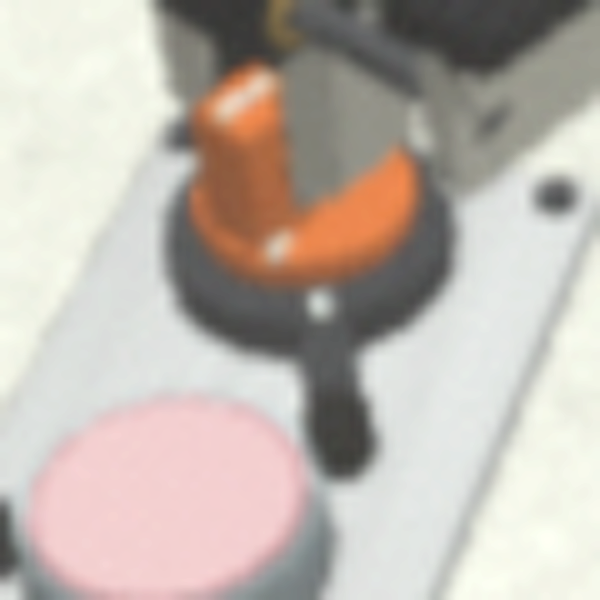

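The picture shows the roller (340,440) against the dish side and the marks parted: knob mark at crop (278,245), flange mark at (320,303). I'll work out the slip angle from rays on the mark planes.

```bash
python3 - <<'E'
from h import *
c=load('scene');u,v=proj(c,[.52,-.138,.035])[0].astype(int)
def px(x,y): return (u-30+x/10-.45, v-20+y/10-.45)
# axis in this camera: orange disc centre from initial scene ~ (.520,-.138)
for A in((.520,-.1378),(.5185,-.138),(.522,-.138)):
    k=plane(c,px(278,245),.0395)[0][:2]-A
    for zf in(.0315,.029):
        f=plane(c,px(320,303),zf)[0][:2]-A
        r=plane(c,px(342,430),.028)[0][:2]-A
        a=[np.degrees(np.arctan2(q[1],q[0])).round(1) for q in(k,f,r)]
        print(A,zf,'knob,flange,roller',a,'rad',[np.hypot(*q).round(4) for q in(k,f,r)],'slip',a[1]-a[0])
E
```

```text
(0.52, -0.1378) 0.0315 knob,flange,roller [np.float64(-17.3), np.float64(8.0), np.float64(8.8)] rad [np.float64(0.0156), np.float64(0.0242), np.float64(0.0562)] slip 25.3
(0.52, -0.1378) 0.029 knob,flange,roller [np.float64(-17.3), np.float64(8.0), np.float64(8.8)] rad [np.float64(0.0156), np.float64(0.0216), np.float64(0.0562)] slip 25.3
(0.5185, -0.138) 0.0315 knob,flange,roller [np.float64(-15.1), np.float64(8.0), np.float64(8.7)] rad [np.float64(0.017), np.float64(0.0257), np.float64(0.0578)] slip 23.1
(0.5185, -0.138) 0.029 knob,flange,roller [np.float64(-15.1), np.float64(8.0), np.float64(8.7)] rad [np.float64(0.017), np.float64(0.0232), np.float64(0.0578)] slip 23.1
(0.522, -0.138) 0.0315 knob,flange,roller [np.float64(-18.9), np.float64(9.2), np.float64(9.3)] rad [np.float64(0.0136), np.float64(0.0222), np.float64(0.0543)] slip 28.099999999999998
(0.522, -0.138) 0.029 knob,flange,roller [np.float64(-18.9), np.float64(9.4), np.float64(9.3)] rad [np.float64(0.0136), np.float64(0.0197), np.float64(0.0543)] slip 28.299999999999997
```

Two estimates agree on a slip of about 23° (1.5 clicks): the marks, and total turn 44.7° minus 22° of arm travel. I'll add about 0.1 rad to move to the middle of the window, relax the side force, then let go and rise.

>>> jog_arm --deltas '[{"translation": [0,0,0],"roll": -0.03},{"translation": [0,0,0],"roll": -0.06},{"translation": [0,0,0],"roll": -0.09},{"translation": [0,-0.05,0],"roll": -0.09},{"translation": [0,-0.1,0],"roll": -0.09},{"translation": [0,-0.1,0],"roll": -0.09}]'

```text
time_s: 6.33
eef_pos: [0.5194, -0.1382, 0.0468]
tcp_rot: [2.871, -1.274, 0.0]
wrist_force: [-0.9, -4.4, 0.8]
opening: 0.0155
gripper_force: 30.0
```

>>> jog_arm --deltas '[{"translation": [0,0,0],"roll": 0},{"translation": [0,0,0],"roll": 0},{"translation": [0,0,0],"roll": 0},{"translation": [0,0,0],"roll": 0},{"translation": [0,0,0],"roll": 0},{"translation": [0,0,0],"roll": 0},{"translation": [0,0,0],"roll": 0}]' --jaw 60

```text
time_s: 6.92
eef_pos: [0.5195, -0.1374, 0.0467]
tcp_rot: [-2.872, 1.274, 0.0]
wrist_force: [-0.2, -0.1, -0.3]
opening: 0.054
gripper_force: 0.0
```

>>> jog_arm --deltas '[{"translation": [0,0,1],"roll": 0},{"translation": [0,0,3],"roll": 0},{"translation": [0,0,6],"roll": 0},{"translation": [0,0,9],"roll": 0},{"translation": [0,0,12],"roll": 0},{"translation": [0,0,15],"roll": 0},{"translation": [-3,0,17],"roll": 0},{"translation": [-6,0,18],"roll": 0},{"translation": [-8,0,18],"roll": 0},{"translation": [-8,0,18],"roll": 0}]'

```text
time_s: 7.75
eef_pos: [0.4359, -0.138, 0.2282]
tcp_rot: [-2.87, 1.277, -0.0]
wrist_force: [-0.7, 0.1, -0.2]
opening: 0.0552
gripper_force: 0.0
```

```bash
python3 - <<'E'
from h import *
out=[]
for n in('scene','top'):
    c=cam(n);u,v=proj(c,[.52,-.138,.035])[0].astype(int); print(n,u,v)
    dv=10 if n=='scene' else -10
    cr=c['img'][v-30+dv:v+30+dv,u-30:u+30,::-1]
    out.append(cv2.convertScaleAbs(cv2.resize(cr,(400,400),interpolation=cv2.INTER_CUBIC),alpha=1.5))
cv2.imwrite('pics/end.png',np.hstack(out))
s=monitor.sense();print(s['time_s'],s['wrist_force'],s['qpos'])
E
```

```text
scene 194 216
top 305 156
7.85 [-0.34538311 -0.20875114 -0.36545863] [ 0.07605838  0.16140011  0.12864002  1.96385386 -0.02455062  1.01624564
 -2.19057176]
```

View pics/end.png

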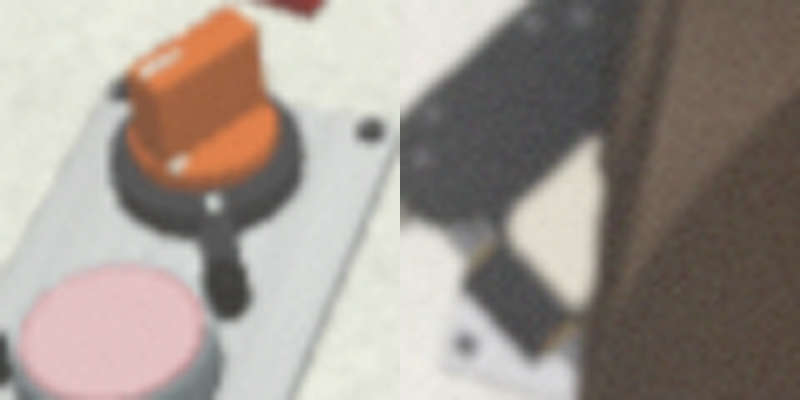

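The picture shows the knob released, the roller (228,285) on the dish side, and the marks at (178,163) and (213,203) parted. One last slip check, then I'll hand in if it is within the window.

```bash
python3 - <<'E'
from h import *
c=load('scene');u,v=194,216
S=400/60
def px(x,y): return (u-30+x/S-.45, v-20+y/S-.45)
sl=[]
for A in((.520,-.1378),(.5185,-.138)):
    q=[plane(c,px(*p),z)[0][:2]-A for p,z in(((178,163),.0395),((213,203),.0315),((228,285),.028))]
    a=[np.degrees(np.arctan2(w[1],w[0])) for w in q]; sl.append(a[1]-a[0]); print(np.round(a,1),[np.hypot(*w).round(4) for w in q],sl[-1])
if all(19<x<42 for x in sl): print(finish_job())
E
```

```text
[-25.1   7.7   8.8] [np.float64(0.0161), np.float64(0.0246), np.float64(0.0556)] 32.79361571744256
[-22.4   7.7   8.8] [np.float64(0.0174), np.float64(0.0261), np.float64(0.0571)] 30.095014816125044
the job is handed in; nothing more can be done
None
```

The orange knob is tightened: the clamp arm bears on the dish, and the clutch slipped about 27–33°, roughly two clicks. The gripper has let go, the blue knob was not touched, and the job was handed in at about 8 s.

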